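# Load the test guard and latch its gate

## Robot

A 7-joint arm with a two-finger parallel gripper is mounted at the origin on a cart in front of the work surface, level with it; the furniture and walls round the work are solid. World frame = base frame: x ahead of the robot, y to its left, z up, the work surface at z = 0. Lengths are in m, angles in rad, forces in N, time in s.
With the tool pointing down it reaches from about 0.425 to 0.925 m from the base axis. Payload 6.8 kg.
Tool frame: the origin (TCP) lies at the very end of the fingers, on their centre line; the grasp point (between the pads) lies 19 mm behind it; z points along the fingers, y is the line along which they close (so a half turn about z gives the same grasp; the last joint's range is limited). The gripper opens to 85 mm and grips with 20 to 120 N. Pads are 22 mm wide; open, the fingers measure 114 mm over their backs; the gripper's body (76 mm by 85 mm) begins 54 mm behind the grasp point. The pads swing forward as they close: fully open they stand 13 mm farther back than shut.
Start: joints at [-1.221, 0.477, 0.022, 1.555, -0.011, 1.109, -0.083], TCP at [0.298, 0.606, 0.231] pointing down, gripper open.
Joint ranges: [-2.96, 2.96], [-0.34, 2.1], [-1.41, 1.46], [0.24, 2.44], [-1.37, 4.51], [0.17, 1.92], [-2.96, 2.96]. Speed limits (rad/s): [2.39, 2.39, 3.14, 3.14, 3.14, 3.14, 3.14].

## Interface

Orientations are given as a unit quaternion [w, x, y, z].
In Python, from station import bot gives the robot as it stands. The module is installed in compiled form; this text tells all that it offers.
- The arm moves only by the shell command python3 -m jog 'ROWS' [OPENING] [FORCE]. ROWS is JSON, a list of rows, each a list of 4 numbers: the shift along the tool's x, y, z in cm, then the turn about the tool's z in rad. In form: [[x, y, z, spin], ...]. A call has 1 to 20 rows; each row is the pose to reach, as a shift and turn from the pose commanded when the call began, along the tool's axes at that moment; what a row does not reach only later rows make up. A row lasts 1/12 s, in which the tool goes at most 41.7 mm and 7.16 degrees, less where a joint would pass 70% of its speed; a pose out of reach is approached as far as the arm can. A call with a gripper value outside its range is refused whole. OPENING is the closure, from -1 (fully open) to 1 (shut), set as the call begins (- or left out, the last holds). The fingers move at their own pace and stop on an object; FORCE is the grip in N (left out, the last holds). Time passes only in rows, so rows that repeat a pose let the fingers close. It gives the time, the measured TCP pose, the force, the opening and the grip force at its end, in the units of the state.
- bot.get_obs(): the state, without advancing time (a new reading comes with each control period).
- bot.read_camera(name): name is "side" or "top"; returns a dict with "pixels" (420x560x3 uint8, red, green, blue), "depth" (420x560 float32, m along the optical axis (not along the pixel's ray), 0 where there is no reading), "fovy" (degrees; the focal length in pixels is half the picture's height over the tangent of half this angle, whatever the lens; pixels are square), "cx", "cy" (the principal point, pixels), "distortion" ([k1, k2, p1, p2, k3] as OpenCV has them; the pictures are not rectified), "pose" (4x4, takes a point from camera to world coordinates). Camera axes: x right, y down, z forward; pixel columns grow to the right and rows downward; lengths in m; the calibration is good to about 2 mm. A picture is of the moment at which its call begins.
- bot.hand_in(): hands the job in; it is judged then, once.
The state is a dict: "t": time; "q": joint angles; "joint_vel": joint speeds; "joint_torque": joint torques, N m; "eef_pos": TCP position; "tool_rot": TCP orientation; "contact_force": force on the tool from outside, world axes, zero at the start; "torque": the same for the moment, N m; "gripper_width": opening from 0.0 (shut) to 1.0 (fully open); "grasp_force": force on a finger pad.
Only numpy, scipy, OpenCV 4.12 (cv2) and the standard library are available. Lean on these libraries where they do the work, as an engineer would, in place of code of your own. Each camera call takes 0.05 s, during which the arm holds its last target. There are 200 camera calls.

## Task

Stand the small transformer upright on the rubber pad inside the open-topped test guard while the guard's gate is open. Then swing the gate shut and press it home, gently and without slamming, until its sprung tongue snaps in behind the strike and the gate stays latched by itself. Leave the other things on the bench alone.

Things in the scene. Friction and masses are not known exactly. Their poses are not given: they have to be found in the camera images.
- transformer: Small mains transformer, dark laminated core with a yellow winding, 0.32 kg, loose. Origin at the centre of its underside, z up. The solid core spans x -14 to +20 mm, y -21 to +21 mm and z 0 to 36 mm in its own frame (the windings show a little beyond it in x); grip it across y (42 mm).
- guard: Open-topped grey sheet-metal pen fixed to the bench, walls 66 mm high; place and yaw vary. Origin at its underside; x points from doorway to back wall, y to the hinge side. Base plate 6 mm thick, x -85 to +70, y +-70 mm; inner wall faces at x = +63 and y = +-63 mm. The whole side towards -x is the doorway, closed by the gate.
- pad_centre (a point): Centre of the top face of the black rubber pad, 70 x 70 mm, 4 mm thick, on the guard's floor, at the guard's x = +6, y = 0 mm; its top is 10 mm above the bench. Axes as the guard's.
- gate (a joint): Gate angle, rad: about 0 shut, growing to 1.2 as it swings outwards (to the guard's -x). Stays where left (friction 0.03 N m). The strike sits up to 8 mm farther in or out than nominal, unlisted, so the angle at which the latched gate rests lies anywhere from -0.075 to +0.075: find it by feel. The tongue meets the strike about 0.17 rad before that.
- gate_push (a point): Centre of the outer face of the 32 x 36 mm steel push plate on the gate, 78 mm from the hinge axis, 36 mm above the bench; x is the leaf's normal, inwards, -y runs along the leaf from hinge to latch edge. Leaf 102 mm long, 8 mm thick, 9 to 62 mm above the bench. The strike post, as high as the gate, begins 106 mm from the hinge axis and stands up to 10 mm out from the shut gate.
- gate_hinge (a point): Point on the gate's hinge axis (guard's x = -62, y = +56 mm), 36 mm above the bench; axes as gate_push. Force needed at the push plate: grows to 6 to 8 N as the slope rides over the strike, falls away while the tongue's flat end crosses (not latched yet), then, after the snap, rises some 5 to 7 N per mm on a sprung rubber buffer. Nearer the hinge it takes more. Over 14 N is too much.
- tongue (a joint): How far the steel tongue is pressed into the gate, m: 0 fully out, 0.0145 fully in; spring 1.4 N at 0 plus 200 N per m. It stands 16 mm out of the latch edge, is 16 mm high and sloped on the inner side. It must be pressed in about 12 mm to pass the strike and comes fully out again once snapped in.
- flux_tin: Bystander: flat round tin, 52 mm across, 22 mm high, loose. Origin at the centre of its underside.
- tape_roll: Bystander: small roll of black tape, 62 mm across, 19 mm high, lying flat, loose. Origin at the centre of its underside.
- nine_volt: Bystander: nine volt block battery lying down, 27 x 48 x 18 mm, loose. Origin at the centre of its underside.
Not all that is in view belongs to the job. Leave any green or purple look-alike of the transformer alone.

How it is judged:
By the outcome, as a careful person would: the job done as asked, in the order asked, and still so for the second after the job is handed in, with the robot touching nothing.
It also fails if it takes over 72 s, if anything falls off the work surface, if the arm or the gripper's body presses on something with over 40 N, if the wrist force passes 120 N, or if a joint passes its speed limit or range.

## Working session

There is one attempt and no reset: what is moved stays moved. The work goes in short steps, Python scripts to look and compute and a shell command to move; the robot and the scene stay as the last step left them, time stands still between calls to the robot, and variables do not carry over. Pictures are saved under pics/ and viewed, at most 10 in all, crops included, and the job is handed in when it is done.

```bash
mkdir -p pics
cat > h.py <<'E'
import numpy as np, cv2
from station import bot
def cam(n):
    c=bot.read_camera(n); h,w=c['depth'].shape
    f=h/2/np.tan(np.radians(c['fovy'])/2)
    c['K']=np.array([[f,0,c['cx']],[0,f,c['cy']],[0,0,1.]]); c['D']=np.array(c['distortion'],float); return c
def cloud(c):
    h,w=c['depth'].shape; v,u=np.mgrid[:h,:w]
    uv=np.stack([u,v],-1).reshape(-1,1,2).astype(np.float64)
    n=cv2.undistortPoints(uv,c['K'],c['D']).reshape(h,w,2)
    P=np.dstack([n,np.ones((h,w))])*c['depth'][...,None]
    T=np.array(c['pose']); W=P@T[:3,:3].T+T[:3,3]; W[c['depth']==0]=np.nan; return W
E
python3 - <<'E'
from h import *
np.set_printoptions(precision=3,suppress=True)
for n in('side','top'):
    c=cam(n); cv2.imwrite(f'pics/{n}0.png',c['pixels'][...,::-1]); np.save(n+'_px.npy',c['pixels']); np.save(n+'_W.npy',cloud(c)); print(n,c['fovy'],np.array(c['pose']))
print(bot.get_obs())
E
```

```text
side 48.63376270770702 [[-0.986 -0.081  0.143  0.354]
 [-0.164  0.469 -0.868  1.279]
 [ 0.003 -0.88  -0.476  0.769]
 [ 0.     0.     0.     1.   ]]
top 46.535874038814605 [[ 0.004 -0.989  0.146  0.332]
 [-1.    -0.003  0.007 -0.028]
 [-0.007 -0.146 -0.989  1.524]
 [ 0.     0.     0.     1.   ]]
{'t': 0.1, 'q': array([-1.221,  0.478,  0.022,  1.556, -0.012,  1.109, -0.083]), 'joint_vel': array([-0.   , -0.002, -0.001, -0.003,  0.   ,  0.001, -0.003]), 'joint_torque': array([  0.003, -59.776,   1.613, -28.195,   0.013,   0.005,   0.   ]), 'eef_pos': array([0.298, 0.605, 0.23 ]), 'tool_rot': array([-0.   ,  0.227,  0.974, -0.001]), 'contact_force': array([ 0.593, -0.034, -0.422]), 'torque': array([-0.068,  0.018,  0.006]), 'grasp_force': 0.0, 'gripper_width': 1.0005770954408144}
```

View pics/side0.png

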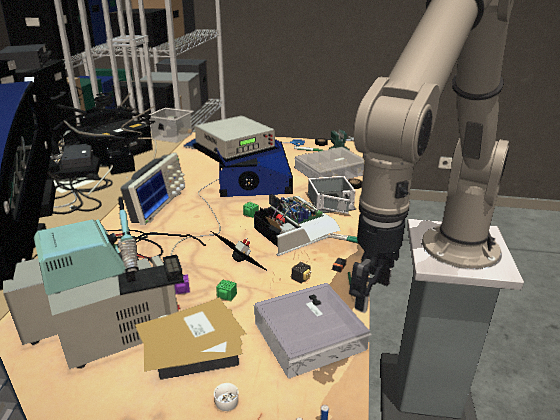

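View pics/top0.png

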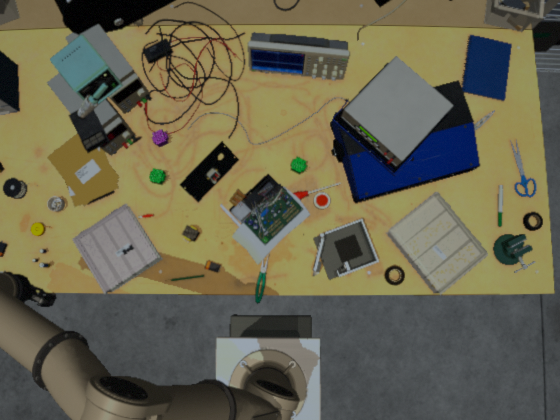

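Side view: transformer candidates are dark/yellow (301,271), green (227,290) and (250,209), and purple (183,284). In the top view these are (191,233), (158,177), (299,165) and (160,138). The dark core with yellow winding at top (191,233) fits the description. The guard is at top (347,250) and side (330,193). Next I'll confirm with an enlarged crop and measure.

Run:
```python
from h import *
np.set_printoptions(precision=3,suppress=True)
s=np.load('side_px.npy')[...,::-1];t=np.load('top_px.npy')[...,::-1]
def z(im,u,v,w,h): return cv2.resize(im[v-h//2:v+h//2,u-w//2:u+w//2],(400,300),interpolation=cv2.INTER_CUBIC)
m=np.vstack([np.hstack([z(t,195,240,64,48),z(t,347,248,96,72)]),np.hstack([z(s,310,268,80,60),z(s,330,193,80,60)])])
cv2.imwrite('pics/m1.png',m)
W=np.load('top_W.npy');S=np.load('side_W.npy')
for n,A,u,v in(('tr top',W,191,233),('tr side',S,301,268),('pad',W,348,248),('9v',W,212,267),('tin',W,321,201),('tape ring',W,395,267)): print(n,A[v,u])
```

```text
tr top [0.471 0.236 0.035]
tr side [0.469 0.25  0.039]
pad [ 0.428 -0.248  0.01 ]
9v [0.367 0.171 0.022]
tin [ 0.573 -0.165  0.023]
tape ring [ 0.369 -0.394  0.009]
```

View pics/m1.png

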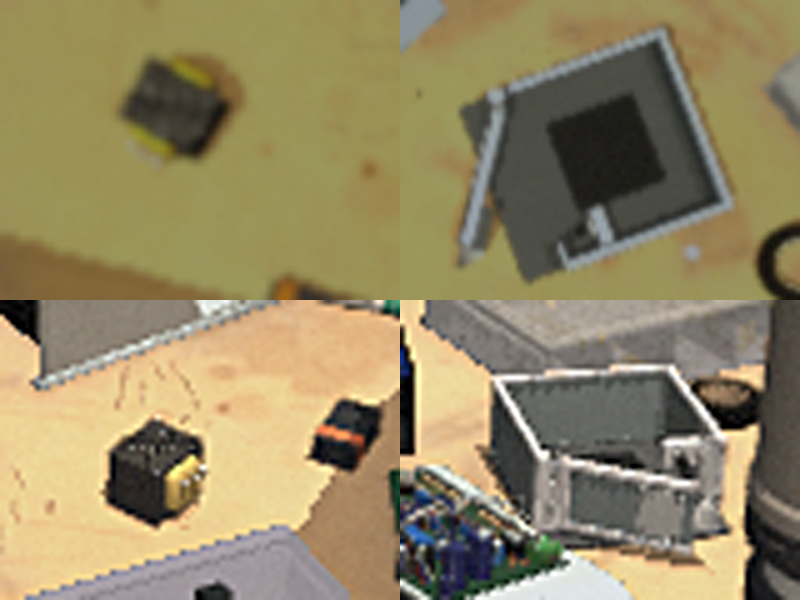

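The crop confirms it: the dark laminated core with yellow windings stands upright at top (191,233) and side (301,270), with its top at about 36 mm. The guard has its doorway towards image left and the hinge post at the upper left. The gate is open outwards. Next, precise fits.

Run:
```python
from h import *
from scipy.optimize import least_squares
np.set_printoptions(precision=4,suppress=True)
T=np.load('top_W.npy');S=np.load('side_W.npy')
tp=np.load('top_px.npy').astype(int);sp=np.load('side_px.npy').astype(int)
def sel(A,c,r,z0,z1): 
    m=(np.hypot(A[...,0]-c[0],A[...,1]-c[1])<r)&(A[...,2]>z0)&(A[...,2]<z1); return m
for n,A,px in(('top',T,tp),('side',S,sp)):
    m=sel(A,(.47,.24),.045,.028,.045)&(px.sum(-1)<330)&(px[...,0]-px[...,2]<40); P=A[m]
    r=cv2.minAreaRect(P[:,:2].astype(np.float32)*1000); print('tr',n,m.sum(),r,'z',np.percentile(P[:,2],[10,50,90]))
    # colour: yellow
    y=sel(A,(.47,.24),.05,.008,.045)&(px[...,0]-px[...,2]>70)&(px[...,0]>120); print(' yellow',y.sum(),A[y].mean(0) if y.any() else '')
# guard: wall-top points
def res(p,P):
    c,s=np.cos(p[2]),np.sin(p[2]); d=P[:,:2]-p[:2]; x=c*d[:,0]+s*d[:,1]; y=-s*d[:,0]+c*d[:,1]
    return x,y
for n,A in(('top',T),('side',S)):
    m=sel(A,(.43,-.25),.12,.058,.074); P=A[m]; print('walls',n,len(P),np.median(P[:,2]))
    def f(p):
        x,y=res(p,P); return np.minimum(np.minimum(abs(x-.0665),abs(abs(y)-.0665)),.012)
    best=min((least_squares(f,[.43+a,-.25+b,np.radians(-70+k)]) for a in(-.01,0,.01) for b in(-.01,0,.01) for k in(-8,0,8)),key=lambda r:r.cost)
    p=best.x; print(' guard',p[:2],np.degrees(p[2]),best.cost)
    x,y=res(p,P); g=(x<-.066)
    c,s=np.cos(p[2]),np.sin(p[2]); R=np.array([[c,-s],[s,c]])
    print(' pad',p[:2]+R@[.006,0],' hinge',p[:2]+R@[-.062,.056], 'gate pts',g.sum())
    gx,gy=x[g],y[g]; d=np.hypot(gx+.062,gy-.056); k=d>.03; print(' gate ang',np.median(np.arctan2(-(gx[k]+.062),-(gy[k]-.056))),d.max())
    np.save('guard_'+n,p)
m=(T[...,2]<.016)&(T[...,2]>.004)&(tp.max(-1)<60)&(np.hypot(T[...,0]-.43,T[...,1]+.25)<.06)
print('dark pad',m.sum(),cv2.minAreaRect(T[m][:,:2].astype(np.float32)*1000),np.median(T[m][:,2]))
# heights near the push side
m=(T[...,0]>.3)&(T[...,0]<.55)&(T[...,1]>-.16)&(T[...,1]<.03)
Z=np.full((10,8),np.nan)
for i in range(10):
    for j in range(8):
        k=m&(T[...,0]//.025==12+i)&(T[...,1]//.025==-7+j)
        if k.any(): Z[i,j]=T[k][:,2].max()
print(Z)
from scipy.spatial.transform import Rotation as Ro
o=bot.get_obs();q=o['tool_rot'];print(o['eef_pos'],Ro.from_quat(np.r_[q[1:],q[0]]).as_matrix())
```

```text
tr top 128 ((471.885009765625, 239.87879943847656), (41.22409439086914, 30.478715896606445), 57.13505935668945) z [0.0324 0.036  0.0409]
 yellow 23 [0.4652 0.2431 0.0281]
tr side 135 ((470.5550842285156, 242.48593139648438), (44.1838493347168, 35.14298629760742), 58.98647689819336) z [0.0323 0.036  0.0388]
 yellow 44 [0.4558 0.2539 0.0265]
walls top 352 0.06414726335426846
 guard [ 0.4254 -0.2428] -69.3307479575526 0.005687708207693874
 pad [ 0.4275 -0.2484]  hinge [ 0.4559 -0.165 ] gate pts 67
 gate ang 0.6170669097319377 0.08492945422177045
walls side 237 0.06365846701568156
 guard [ 0.4246 -0.2413] -69.37050050260693 0.004630317754542504
 pad [ 0.4267 -0.247 ]  hinge [ 0.4552 -0.1636] gate pts 45
 gate ang 0.6562668042914521 0.08418519794185986
dark pad 489 ((428.3567199707031, -261.2906188964844), (76.83320617675781, 97.99083709716797), 20.548015594482422) 0.009428232944033832
[[0.0056 0.0077 0.0065 0.0064 0.0083 0.0055 0.0064 0.0157]
 [0.0055 0.0527 0.0071 0.0085 0.008  0.0075 0.0074 0.019 ]
 [0.0547 0.0659 0.0074 0.0084 0.0079 0.0086 0.0097 0.017 ]
 [0.0646 0.0651 0.0054 0.0065 0.0074 0.0053 0.007  0.0715]
 [0.0688 0.0632 0.0071 0.0057 0.0087 0.0073 0.071  0.0745]
 [0.0633 0.0102 0.007  0.0056 0.0068 0.0761 0.0863 0.0903]
 [0.0685 0.0101 0.0061 0.0072 0.0747 0.0827 0.0877 0.1242]
 [0.0062 0.0076 0.0073 0.0755 0.0831 0.0841 0.0878 0.1241]
 [0.0065 0.0108 0.0769 0.0834 0.0838 0.0861 0.0989 0.1191]
 [0.007  0.0091 0.0803 0.0867 0.0951 0.0905 0.1002 0.1177]]
[0.2981 0.605  0.2304] [[-0.897   0.442  -0.0007]
 [ 0.442   0.897  -0.0015]
 [-0.0001 -0.0016 -1.    ]]
```

Checks on the measurements:
- **Transformer:** core centre about (0.471, 0.241), top at 0.036, long axis at 58°.
- **Guard:** yaw -69.35°, pad centre (0.427, -0.248), pad top about 0.0095, wall tops about 0.065.
- **Gate:** hinge (0.4555, -0.164), angle about 0.63.

All of these match the text. First I move above the transformer.

```bash
python3 -m jog '[[-1.3,-1,0,0.01],[-3.8,-3,0,0.02],[-6.5,-5.1,0,0.04],[-9.2,-7.3,0,0.05],[-11.9,-9.4,0,0.06],[-14.6,-11.6,0,0.07],[-17.3,-13.7,0,0.08],[-20,-15.8,0,0.1],[-22.7,-18,0,0.1],[-25.4,-20.1,2,0.1],[-28,-22.2,5,0.1],[-30,-23.8,8,0.1],[-31.2,-24.7,10,0.1],[-31.6,-25,11,0.1],[-31.6,-25,11,0.1],[-31.6,-25,11,0.1]]' -1 40
python3 - <<'E'
from h import *
c=cam('side');cv2.imwrite('pics/s2.png',cv2.resize(c['pixels'][200:320,220:380,::-1],(800,600),interpolation=cv2.INTER_CUBIC))
E
```

```text
t: 1.43
eef_pos: [0.471, 0.2427, 0.1215]
tool_rot: [-0.0, 0.275, 0.961, 0.0]
contact_force: [0.7, 0.8, 0.3]
gripper_width: 0.996
grasp_force: 0.0
```

View pics/s2.png

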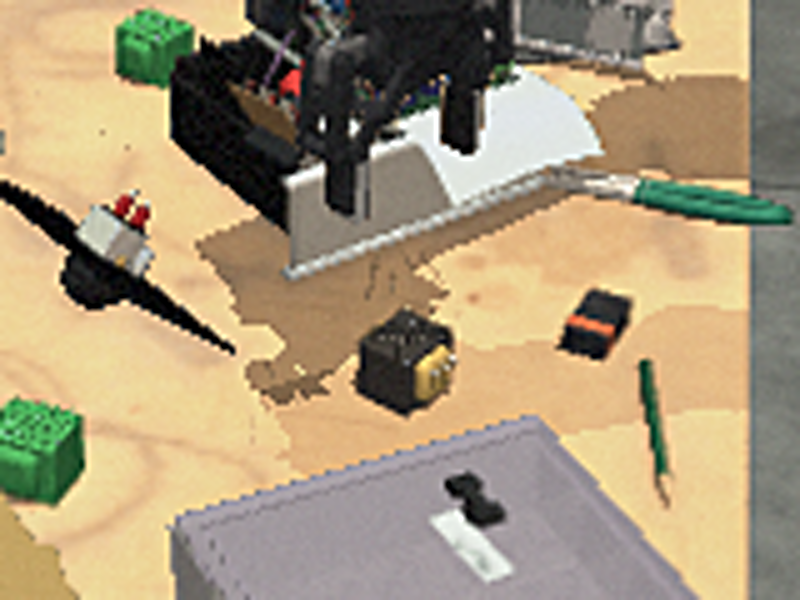

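The fingers straddle the transformer's y ends, which are the dark faces at crop (380,370). The yellow winding at (435,370) faces sideways and the neighbours are clear. Descend and grip.

```bash
python3 -m jog '[[0,-0.1,2,0],[0,-0.1,4.5,0],[0,-0.1,7,0],[0,-0.1,9,0],[0,-0.1,10.3,0],[0,-0.1,11,0],[0,-0.1,11.3,0],[0,-0.1,11.3,0]]' -1 && python3 -m jog '[[0,0,0,0],[0,0,0,0],[0,0,0,0],[0,0,0,0],[0,0,0,0],[0,0,0,0],[0,0,0,0],[0,0,0,0],[0,0,0,0],[0,0,0,0]]' 1 40
```

```text
t: 2.15
eef_pos: [0.471, 0.2421, 0.0089]
tool_rot: [0.0, 0.275, 0.962, 0.001]
contact_force: [-0.0, 0.1, 0.2]
gripper_width: 1.002
grasp_force: 0.0
t: 2.98
eef_pos: [0.4711, 0.2408, 0.0092]
tool_rot: [0.0, 0.275, 0.961, 0.0]
contact_force: [-1.6, -1.1, 6.1]
gripper_width: 0.485
grasp_force: 40.5
```

```bash
python3 -m jog '[[0,0,-1,0],[0,0,-3,0],[0,0,-6,0],[0,0,-9.5,0],[0,0,-13,0],[0,0,-16,0],[0,0,-18,0],[0,0,-19,0],[0,0,-19,0]]' && python3 -m jog '[[-0.5,-1,0,0.02],[-1.6,-3.2,0,0.06],[-3,-6,0,0.1],[-4.5,-8.9,0,0.15],[-6,-11.9,0,0.2],[-7.5,-14.8,0,0.25],[-9,-17.8,0,0.3],[-10.5,-20.8,0,0.35],[-12,-23.7,0,0.4],[-13.5,-26.7,0,0.45],[-15,-29.7,0,0.5],[-16.5,-32.6,0,0.55],[-18,-35.6,0,0.6],[-19.5,-38.6,0,0.65],[-20.8,-41.1,0,0.653],[-21.7,-42.9,0,0.653],[-22.1,-43.7,0,0.653],[-22.1,-43.7,0,0.653],[-22.1,-43.7,0,0.653]]'
python3 - <<'E'
from h import *
c=cam('side');cv2.imwrite('pics/s3.png',cv2.resize(c['pixels'][100:250,240:440,::-1],(800,600),interpolation=cv2.INTER_CUBIC))
o=bot.get_obs();print(o['eef_pos'],o['tool_rot'],o['q'])
E
```

```text
t: 3.73
eef_pos: [0.4717, 0.2412, 0.2007]
tool_rot: [0.001, 0.275, 0.961, 0.002]
contact_force: [0.2, 0.4, -3.6]
gripper_width: 0.486
grasp_force: 42.1
t: 5.32
eef_pos: [0.4257, -0.2463, 0.197]
tool_rot: [-0.001, 0.57, 0.822, -0.0]
contact_force: [-0.8, 0.8, -4.3]
gripper_width: 0.485
grasp_force: 42.0
[ 0.42627919 -0.24554446  0.19722197] [-1.31783846e-03  5.68844568e-01  8.22443986e-01 -1.07370282e-04] [-0.0961396   0.23677106  0.57630096  2.04801917 -0.16368728  0.90315946
  0.93014767]
```

View pics/s3.png

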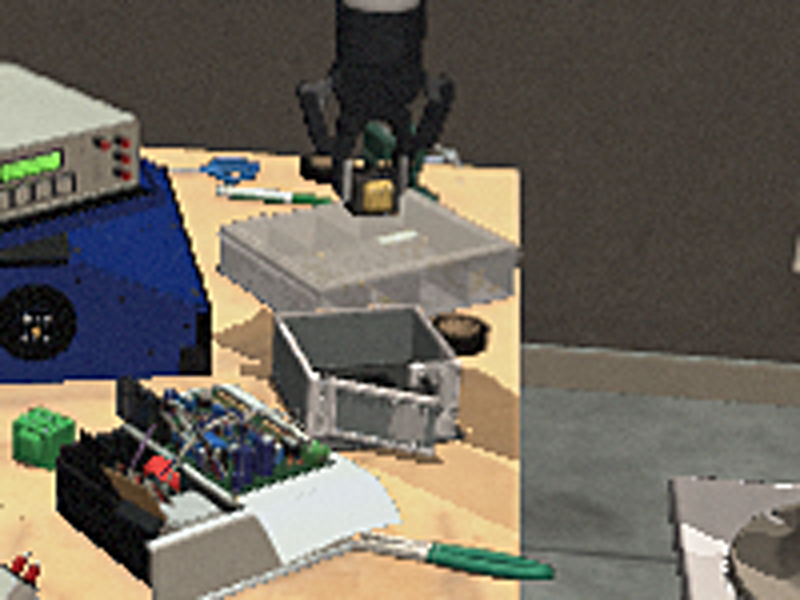

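Held upright at crop (375,195), above the guard. Now I lower it onto the pad.

```bash
python3 -m jog '[[-0.1,0,2,0],[-0.1,0,4.5,0],[-0.1,0,7.5,0],[-0.1,0,10.5,0],[-0.1,0,13,0],[-0.1,0,15,0],[-0.1,0,16.3,0],[-0.1,0,17,0],[-0.1,0,17.2,0],[-0.1,0,17.2,0]]' && python3 -m jog '[[0,0,0.1,0],[0,0,0.2,0],[0,0,0.25,0],[0,0,0.25,0],[0,0,0.25,0]]'
```

```text
t: 6.2
eef_pos: [0.4276, -0.247, 0.0262]
tool_rot: [-0.0, 0.569, 0.823, 0.0]
contact_force: [0.8, -0.3, -3.0]
gripper_width: 0.481
grasp_force: 41.9
t: 6.62
eef_pos: [0.4275, -0.248, 0.0241]
tool_rot: [0.0, 0.569, 0.822, 0.0]
contact_force: [0.1, 0.9, -3.8]
gripper_width: 0.485
grasp_force: 41.9
```

```bash
python3 -m jog '[[0,0,0.1,0],[0,0,0.2,0],[0,0,0.25,0],[0,0,0.25,0],[0,0,0.25,0]]'; python3 -m jog '[[0,0,0.05,0],[0,0,0.1,0],[0,0,0.15,0],[0,0,0.2,0],[0,0,0.2,0]]'
```

```text
t: 7.03
eef_pos: [0.4272, -0.2479, 0.0212]
tool_rot: [-0.0, 0.569, 0.822, -0.0]
contact_force: [0.5, -0.1, -2.7]
gripper_width: 0.486
grasp_force: 41.9
t: 7.45
eef_pos: [0.4273, -0.2479, 0.0193]
tool_rot: [-0.0, 0.569, 0.822, 0.0]
contact_force: [-0.1, 0.1, -3.8]
gripper_width: 0.481
grasp_force: 41.9
```

```bash
python3 -m jog '[[0,0,0.05,0],[0,0,0.1,0],[0,0,0.1,0],[0,0,0.1,0]]'; python3 -m jog '[[0,0,0.05,0],[0,0,0.1,0],[0,0,0.1,0],[0,0,0.1,0]]'
```

```text
t: 7.78
eef_pos: [0.4273, -0.2479, 0.0192]
tool_rot: [-0.0, 0.569, 0.822, 0.0]
contact_force: [-4.1, 2.1, 11.6]
gripper_width: 0.483
grasp_force: 43.8
t: 8.12
eef_pos: [0.4273, -0.2479, 0.0191]
tool_rot: [-0.0, 0.569, 0.822, 0.001]
contact_force: [-6.4, 5.4, 25.6]
gripper_width: 0.483
grasp_force: 45.6
```

Seated on the pad at the expected height. I ease off, then release with a partial opening.

```bash
python3 -m jog '[[0,0,-0.05,0],[0,0,-0.1,0],[0,0,-0.15,0],[0,0,-0.15,0]]'; python3 -m jog '[[0,0,0,0],[0,0,0,0],[0,0,0,0],[0,0,0,0],[0,0,0,0],[0,0,0,0]]' -0.35; python3 -m jog '[[0,0,-0.5,0],[0,0,-1.5,0],[0,0,-3,0],[0,0,-5,0],[0,0,-8,0],[0,0,-11,0],[0,0,-13,0],[0,0,-14,0],[0,0,-14,0]]'
python3 - <<'E'
from h import *
o=bot.get_obs();print(o['eef_pos'],o['q'])
E
```

```text
t: 8.45
eef_pos: [0.4273, -0.248, 0.0192]
tool_rot: [0.0, 0.569, 0.822, 0.0]
contact_force: [-4.1, 1.9, 8.0]
gripper_width: 0.482
grasp_force: 43.3
t: 8.95
eef_pos: [0.4274, -0.248, 0.0187]
tool_rot: [0.0, 0.569, 0.822, -0.0]
contact_force: [-0.1, -0.5, -0.5]
gripper_width: 0.676
grasp_force: 0.0
t: 9.7
eef_pos: [0.4286, -0.2485, 0.1612]
tool_rot: [0.002, 0.569, 0.822, 0.001]
contact_force: [0.9, -0.4, 0.2]
gripper_width: 0.68
grasp_force: 0.0
[ 0.42863616 -0.24851052  0.16124168] [-0.07794933  0.29758201  0.57252444  2.07967348 -0.22144824  0.81730724
  0.98635899]
```

```bash
cat > plan.py <<'E'
from h import *
from scipy.spatial.transform import Rotation as Ro
a=np.radians(-69.35);gx=np.array([np.cos(a),np.sin(a)]);gy=np.array([-gx[1],gx[0]])
G=np.array([.425,-.242]);H=G-.062*gx+.056*gy
def target(th,e,phi=.25,d=.080,corner=(-.011,-.057)):
    l=-gy*np.cos(th)-gx*np.sin(th); n=gx*np.cos(th)-gy*np.sin(th)
    A=l*np.cos(phi)+n*np.sin(phi); ty=-A; tx=np.array([-ty[1],ty[0]])  # tool x: z down => x = y cross z
    return H+d*l-e*n-corner[0]*tx-corner[1]*ty, np.arctan2(ty[1],ty[0]), tx, ty
def cur():
    o=bot.get_obs();q=o['tool_rot'];M=Ro.from_quat(np.r_[q[1:],q[0]]).as_matrix();return o,M
def rel(th,e,**k):
    o,M=cur();p,ang,tx,ty=target(th,e,**k);d=p-o['eef_pos'][:2]
    yaw=np.arctan2(M[1,1],M[0,1]);s=-(ang-yaw);s=(s+np.pi)%(2*np.pi)-np.pi
    return np.r_[d@M[:2,0]*100,d@M[:2,1]*100,s], p
E
python3 - <<'E'
from plan import *
np.set_printoptions(precision=3,suppress=True)
o,M=cur();print(M[:2,:2]); 
c=cam('top');T=cloud(c)
for th,e in((.63,.03),(.63,.005),(.3,.005),(0,.005),(-.1,.005)):
    r,p=rel(th,e);print(th,e,r,p,np.hypot(*p),target(th,e)[2:])
p,_,tx,ty=target(.63,.03)
W=np.load('top_W.npy');d=W[...,:2]-p;x=d@tx;y=d@ty
for n,m in(('A',(abs(x)<.02)&(abs(y+.05)<.018)),('B',(abs(x)<.02)&(abs(y-.05)<.018)),('body',(abs(x)<.05)&(abs(y)<.08))): print(n,np.nanmax(W[m][:,2]))
# gate refit from the current picture, both cams
for n in('top','side'):
    W=cloud(cam(n)); d=W[...,:2]-H; gxx=d@gx;gyy=d@gy
    m=(W[...,2]>.055)&(W[...,2]<.07)&(gxx<-.008)&(gxx>-.1)&(gyy<-.015)&(gyy>-.1)
    u=np.c_[-gyy[m],-gxx[m]]; k=np.polyfit(u[:,0],u[:,1],1); print(n,m.sum(),'th',np.arctan(k[0]),'off',k[1]*np.cos(np.arctan(k[0])))
cv2.imwrite('pics/t4.png',cv2.resize(c['pixels'][200:300,270:420,::-1],(750,500),interpolation=cv2.INTER_CUBIC))
E
```

```text
[[-0.352  0.936]
 [ 0.936  0.352]]
0.63 0.03 [12.899  6.549  0.38 ] [ 0.444 -0.104] 0.4556786697925475 (array([0.02, 1.  ]), array([ 1.  , -0.02]))
0.63 0.005 [10.879  5.077  0.38 ] [ 0.437 -0.128] 0.45538870477787075 (array([0.02, 1.  ]), array([ 1.  , -0.02]))
0.3 0.005 [10.51   3.798  0.05 ] [ 0.426 -0.136] 0.4475228663403052 (array([-0.305,  0.952]), array([0.952, 0.305]))
0 0.005 [ 9.83   2.796 -0.25 ] [ 0.419 -0.146] 0.44403287687666876 (array([-0.573,  0.819]), array([0.819, 0.573]))
-0.1 0.005 [ 9.541  2.512 -0.35 ] [ 0.418 -0.15 ] 0.4437303290043341 (array([-0.652,  0.758]), array([0.758, 0.652]))
A 0.006540225540139666
B 0.07854175668556329
body 0.08380792539255721
top 71 th 0.6070608478497772 off -0.00015086943587852347
side 69 th 0.5818994016314673 off 0.002986291482214578
```

View pics/t4.png

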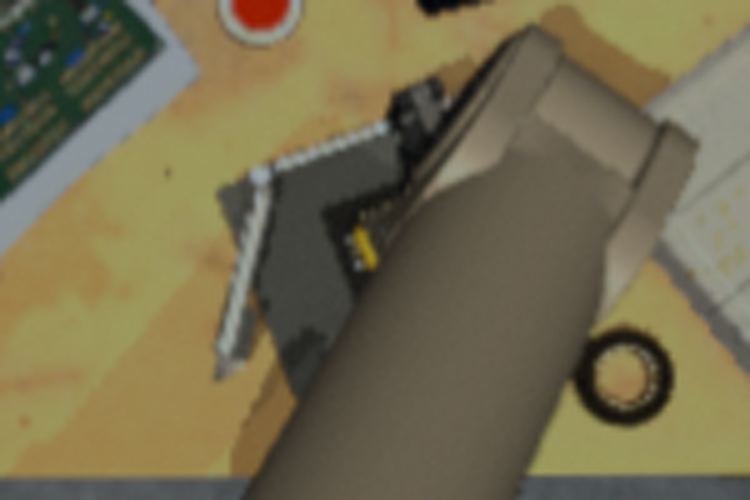

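The transformer stands on the pad, with its yellow winding visible at crop (365,245). The gate is at θ≈0.6, its leaf running from crop (262,175) to (228,360). The chassis corner at crop (195,70) is close, so I'll push with the gripper at its present partial opening. That keeps the reach at r≥0.43.

Run:
```python
from plan import *
np.set_printoptions(precision=3,suppress=True)
k=dict(corner=(-.011,-.0435))
for th,e in((.60,.024),(.6,.005),(0,.005)):
    r,p=rel(th,e,**k);print(th,e,r,p,np.hypot(*p))
p,_,tx,ty=target(.6,.024,**k)
W=np.load('top_W.npy');d=W[...,:2]-p;x=d@tx;y=d@ty
for n,m in(('A',(abs(x)<.016)&(abs(y+.036)<.013)),('B',(abs(x)<.016)&(abs(y-.036)<.013)),('body',(abs(x)<.045)&(abs(y)<.075))): print(n,np.nanmax(W[m][:,2]))
```

```text
0.6 0.024 [12.804  4.849  0.35 ] [ 0.427 -0.11 ] 0.4409659468415767
0.6 0.005 [11.236  3.777  0.35 ] [ 0.422 -0.129] 0.4416342549233507
0 0.005 [ 9.406  1.577 -0.25 ] [ 0.408 -0.154] 0.43626975545935137
A 0.005420564954262241
B 0.006094162376736101
body 0.07668403917103594
```

```bash
python3 -m jog '[[1,0.4,0,0.05],[3,1.1,0,0.1],[5.5,2.1,0,0.16],[8,3,0,0.22],[10.3,3.9,0,0.28],[12,4.6,0,0.34],[12.8,4.8,0,0.35],[12.8,4.8,0,0.35],[12.8,4.8,0,0.35]]'; python3 -m jog '[[0,0,1,0],[0,0,3,0],[0,0,5.5,0],[0,0,7.5,0],[0,0,9,0],[0,0,9,0],[0,0,9,0]]'
python3 - <<'E'
from plan import *
c=cam('side');cv2.imwrite('pics/s5.png',cv2.resize(c['pixels'][130:235,270:410,::-1],(800,600),interpolation=cv2.INTER_CUBIC))
print(rel(.6,.024,corner=(-.011,-.0435)),cur()[0]['eef_pos'])
E
```

```text
t: 10.6
eef_pos: [0.4264, -0.1111, 0.1578]
tool_rot: [-0.001, 0.703, 0.711, -0.001]
contact_force: [-0.6, -0.4, -0.5]
gripper_width: 0.675
grasp_force: 0.0
t: 11.18
eef_pos: [0.426, -0.1125, 0.0678]
tool_rot: [-0.001, 0.704, 0.71, -0.001]
contact_force: [0.1, 0.3, -0.4]
gripper_width: 0.676
grasp_force: 0.0
(array([ 0.18246548,  0.00656314, -0.00207788]), array([ 0.42690089, -0.11048348])) [ 0.42685046 -0.11230862  0.06863488]
```

View pics/s5.png

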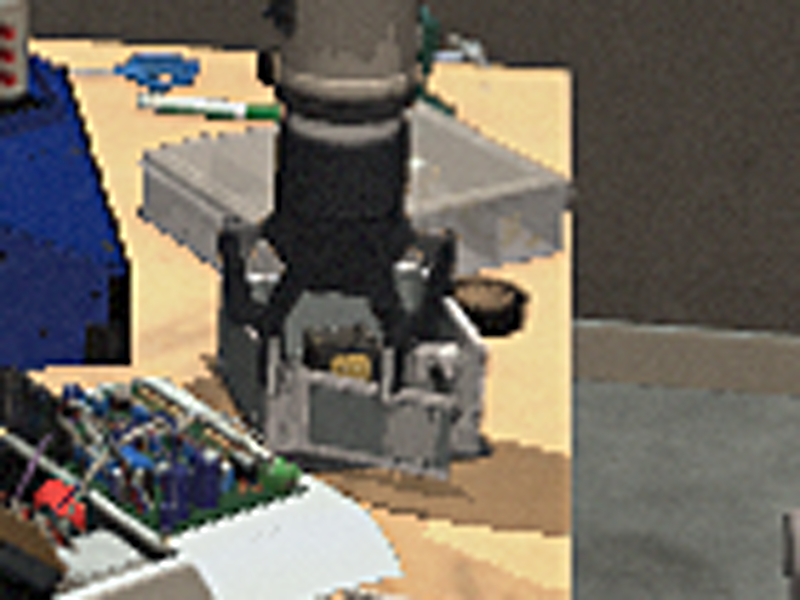

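Finger A's tip is at crop (388,400), near the leaf's top edge, and the push plate is at (420,430). I'll verify with depth that it is outside the leaf before lowering.

Run:
```python
from plan import *
np.set_printoptions(precision=3,suppress=True)
c=cam('side');W=cloud(c);o,M=cur()
d=W[...,:2]-o['eef_pos'][:2];x=d@M[:2,0];y=d@M[:2,1];z=W[...,2]
m=(z>.072)&(z<.105)&(abs(x)<.04)&(abs(y)<.07)&(c['pixels'].max(-1)<110)
for lo in(.072,.08,.09):
  for s in(-1,1):
    k=m&(z>=lo)&(z<lo+.01)&(y*s>0.015); print(lo,s,k.sum(),np.percentile(x[k],[5,50,95]) if k.any() else '',np.percentile(y[k],[5,50,95]) if k.any() else '')
# leaf top in hinge frame and plate surface
d=W[...,:2]-H; th=.6; l=-gy*np.cos(th)-gx*np.sin(th); n=gx*np.cos(th)-gy*np.sin(th)
u=d@l;v=d@n
k=(z>.02)&(z<.05)&(abs(v)<.02)&(u>.02)&(u<.1)
for a in(.03,.045,.06,.07,.08,.09): 
    kk=k&(abs(u-a)<.005); print(a,kk.sum(),np.median(v[kk]))
```

```text
0.072 -1 4 [0.006 0.006 0.014] [-0.038 -0.033 -0.029]
0.072 1 1 [0.007 0.007 0.007] [0.031 0.031 0.031]
0.08 -1 10 [0.006 0.008 0.017] [-0.038 -0.035 -0.028]
0.08 1 7 [0.003 0.006 0.012] [0.031 0.038 0.042]
0.09 -1 11 [0.003 0.005 0.009] [-0.041 -0.037 -0.028]
0.09 1 8 [0.006 0.009 0.012] [0.031 0.035 0.042]
0.03 23 -0.0007221930697154529
0.045 23 -0.0017263099133118347
0.06 22 -0.0013870001624164564
0.07 23 -0.0036346537844390734
0.08 22 -0.0020996223937456834
0.09 21 -0.00283703840744346
```

Finger A is outside the leaf: it lies at tool y -28 to -41 mm, with about 18 mm clearance from the leaf face. Lower it and compute the closing path.

```bash
python3 -m jog '[[0.1,0,1.5,0],[0.1,0,3,0],[0.1,0,4.2,0],[0.1,0,4.6,0],[0.1,0,4.6,0],[0.1,0,4.6,0]]'
python3 - <<'E'
from plan import *
np.set_printoptions(precision=2,suppress=True)
k=dict(corner=(-.011,-.0435))
for th,e in((.6,.014),(.6,.006),(.55,.003),(.5,.003),(.45,.003),(.4,.003),(.35,.003),(.3,.003),(.25,.003),(.2,.003)): print(th,e,rel(th,e,**k)[0])
E
```

```text
t: 11.78
eef_pos: [0.4277, -0.1105, 0.0235]
tool_rot: [0.0, 0.704, 0.711, 0.0]
contact_force: [-0.1, -0.4, -0.3]
gripper_width: 0.672
grasp_force: 0.0
0.6 0.014 [-0.97 -0.33 -0.  ]
0.6 0.006 [-1.74 -0.52 -0.  ]
0.55 0.003 [-2.2  -0.76 -0.05]
0.5 0.003 [-2.38 -0.92 -0.1 ]
0.45 0.003 [-2.57 -1.06 -0.15]
0.4 0.003 [-2.76 -1.2  -0.2 ]
0.35 0.003 [-2.96 -1.33 -0.25]
0.3 0.003 [-3.17 -1.44 -0.3 ]
0.25 0.003 [-3.38 -1.55 -0.35]
0.2 0.003 [-3.6  -1.65 -0.4 ]
```

```bash
python3 -m jog '[[-0.4,-0.1,0,0],[-0.8,-0.25,0,0],[-1.2,-0.4,0,0],[-1.5,-0.5,0,0],[-1.74,-0.52,0,0],[-1.95,-0.62,0,-0.02],[-2.2,-0.76,0,-0.05],[-2.29,-0.84,0,-0.075],[-2.38,-0.92,0,-0.1],[-2.47,-0.99,0,-0.125],[-2.57,-1.06,0,-0.15],[-2.57,-1.06,0,-0.15]]'; python3 -m jog '[[-0.1,-0.06,0,-0.025],[-0.2,-0.14,0,-0.05],[-0.3,-0.2,0,-0.075],[-0.42,-0.25,0,-0.1],[-0.42,-0.25,0,-0.1]]'
python3 - <<'E'
from plan import *
np.set_printoptions(precision=3,suppress=True)
o,M=cur();print(M[:2,:2].ravel(),[rel(t,.003,corner=(-.011,-.0435))[0] for t in(.35,.3,.25,.2)])
W=cloud(cam('side'));d=W[...,:2]-H;gxx=d@gx;gyy=d@gy;px=bot.read_camera('side')['pixels']
m=(W[...,2]>.05)&(W[...,2]<.07)&(gxx<.01)&(gxx>-.1)&(gyy<-.015)&(gyy>-.1)&(px.min(-1)>100);u=np.c_[-gyy[m],-gxx[m]]; k=np.polyfit(u[:,0],u[:,1],1); print(m.sum(),'th',np.arctan(k[0]),k[1])
E
```

```text
t: 12.78
eef_pos: [0.4166, -0.1362, 0.0228]
tool_rot: [-0.0, 0.648, 0.762, -0.0]
contact_force: [-0.5, 0.0, -0.5]
gripper_width: 0.676
grasp_force: 0.0
t: 13.2
eef_pos: [0.415, -0.141, 0.0228]
tool_rot: [0.0, 0.609, 0.793, -0.0]
contact_force: [-0.1, -0.0, 0.6]
gripper_width: 0.676
grasp_force: 0.0
[-0.259  0.966  0.966  0.259] [array([ 0.076, -0.004,  0.001]), array([-0.094, -0.169, -0.049]), array([-0.273, -0.325, -0.099]), array([-0.459, -0.471, -0.149])]
44 th 0.3852887349423703 0.002202986915156243
```

The gate is following, now at θ≈0.37. Continue slowly towards 0.25, then step by feel.

```bash
python3 -m jog '[[0,-0.08,0,-0.025],[-0.09,-0.17,0,-0.05],[-0.18,-0.25,0,-0.075],[-0.27,-0.32,0,-0.1],[-0.27,-0.32,0,-0.1],[-0.27,-0.32,0,-0.1]]'
python3 - <<'E'
from plan import *
np.set_printoptions(precision=3,suppress=True)
o,M=cur();print(o['contact_force'],M[:2,:2].ravel(),[rel(t,.003,corner=(-.011,-.0435))[0] for t in(.25,.2,.15,.1,.05,0,-.05)])
W=cloud(cam('side'));d=W[...,:2]-H;gxx=d@gx;gyy=d@gy;px=bot.read_camera('side')['pixels']
m=(W[...,2]>.05)&(W[...,2]<.07)&(gxx<.01)&(gxx>-.1)&(gyy<-.015)&(gyy>-.1)&(px.min(-1)>100);u=np.c_[-gyy[m],-gxx[m]]; k=np.polyfit(u[:,0],u[:,1],1); print(m.sum(),'th',np.arctan(k[0]),k[1])
E
```

```text
t: 13.8
eef_pos: [0.4125, -0.1442, 0.0228]
tool_rot: [-0.0, 0.569, 0.822, 0.0]
contact_force: [0.3, 0.2, -0.0]
gripper_width: 0.671
grasp_force: 0.0
[ 0.26   0.249 -0.013] [-0.352  0.936  0.936  0.352] [array([-0.025, -0.002, -0.001]), array([-0.196, -0.166, -0.051]), array([-0.375, -0.322, -0.101]), array([-0.561, -0.468, -0.151]), array([-0.754, -0.605, -0.201]), array([-0.954, -0.732, -0.251]), array([-1.16 , -0.849, -0.301])]
40 th 0.34216692710919633 0.0006093621336031275
```

```bash
python3 -m jog '[[-0.08,-0.05,0,-0.015],[-0.15,-0.11,0,-0.035],[-0.22,-0.17,0,-0.05],[-0.22,-0.17,0,-0.05]]'; python3 -m jog '[[-0.06,-0.05,0,-0.015],[-0.12,-0.1,0,-0.035],[-0.18,-0.15,0,-0.05],[-0.18,-0.15,0,-0.05]]'
python3 - <<'E'
from plan import *
np.set_printoptions(precision=3,suppress=True)
o,M=cur();print(o['contact_force']@np.r_[gx,0],M[:2,:2].ravel(),[rel(t,.003,corner=(-.011,-.0435))[0] for t in(.15,.1,.05,0,-.05)])
c=cam('top');cv2.imwrite('pics/t6.png',cv2.resize(c['pixels'][210:290,290:410,::-1],(750,500),interpolation=cv2.INTER_CUBIC))
E
```

```text
t: 14.23
eef_pos: [0.4117, -0.1469, 0.0228]
tool_rot: [0.0, 0.548, 0.837, -0.0]
contact_force: [0.6, -0.2, -0.5]
gripper_width: 0.673
grasp_force: 0.0
t: 14.57
eef_pos: [0.4111, -0.1492, 0.0228]
tool_rot: [0.0, 0.527, 0.85, -0.0]
contact_force: [1.4, -0.7, -0.7]
gripper_width: 0.674
grasp_force: 0.0
1.123745544701398 [-0.445  0.896  0.896  0.445] [array([ 0.044, -0.013,  0.001]), array([-0.126, -0.178, -0.049]), array([-0.305, -0.333, -0.099]), array([-0.491, -0.48 , -0.149]), array([-0.684, -0.617, -0.199])]
```

View pics/t6.png

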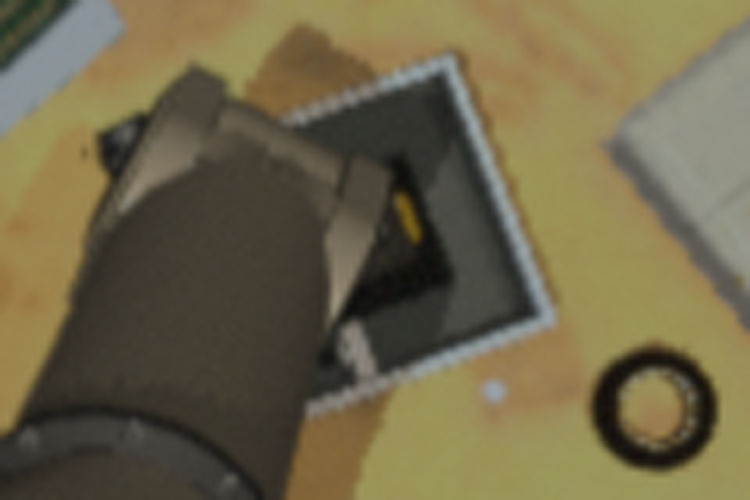

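Top view: the transformer is centred on the pad (winding at crop (408,215)) and the arm hides the gate. Continue in small steps, watching the force.

```bash
for i in 1 2; do :; done; python3 -m jog '[[-0.04,-0.05,0,-0.012],[-0.08,-0.09,0,-0.025],[-0.08,-0.09,0,-0.025]]' | grep -E 'eef|cont'; python3 -m jog '[[-0.04,-0.05,0,-0.012],[-0.08,-0.09,0,-0.025],[-0.08,-0.09,0,-0.025]]'| grep -E 'eef|cont'; python3 -m jog '[[-0.04,-0.05,0,-0.012],[-0.09,-0.08,0,-0.025],[-0.09,-0.08,0,-0.025]]'| grep -E 'eef|cont'
python3 - <<'E'
from plan import *
np.set_printoptions(precision=3,suppress=True)
o,M=cur();print(o['contact_force']@np.r_[gx,0])
W=cloud(cam('side'));d=W[...,:2]-H;gxx=d@gx;gyy=d@gy;px=bot.read_camera('side')['pixels']
m=(W[...,2]>.05)&(W[...,2]<.07)&(gxx<.012)&(gxx>-.1)&(gyy<-.015)&(gyy>-.1)&(px.min(-1)>100);u=np.c_[-gyy[m],-gxx[m]]; k=np.polyfit(u[:,0],u[:,1],1); print(m.sum(),'th',np.arctan(k[0]),k[1])
E
```

```text
eef_pos: [0.4107, -0.1502, 0.0228]
contact_force: [0.1, 0.8, -0.2]
eef_pos: [0.4102, -0.1513, 0.0228]
contact_force: [-0.3, -0.1, -0.8]
eef_pos: [0.4098, -0.1519, 0.0227]
contact_force: [-0.3, 2.5, 0.6]
-2.45472787692433
32 th 0.13171892990194364 0.0021676681148447125
```

Resistance of about 2.5 N at θ≈0.1–0.13: the tongue has met the strike. Smaller steps now.

```bash
python3 -m jog '[[-0.03,-0.02,0,-0.008],[-0.05,-0.05,0,-0.015],[-0.05,-0.05,0,-0.015]]'| grep -E 'eef|cont'; python3 -m jog '[[-0.03,-0.02,0,-0.008],[-0.05,-0.05,0,-0.015],[-0.05,-0.05,0,-0.015]]'| grep -E 'eef|cont'; python3 -m jog '[[-0.03,-0.02,0,-0.008],[-0.05,-0.05,0,-0.015],[-0.05,-0.05,0,-0.015]]'| grep -E 'eef|cont'
```

```text
eef_pos: [0.4096, -0.1527, 0.0227]
contact_force: [-0.2, 3.9, 2.3]
eef_pos: [0.4095, -0.1535, 0.0227]
contact_force: [-0.4, 3.9, 0.5]
eef_pos: [0.4093, -0.1541, 0.0227]
contact_force: [-0.1, 5.4, 2.6]
```

```bash
python3 -m jog '[[-0.03,-0.02,0,-0.008],[-0.05,-0.05,0,-0.015],[-0.05,-0.05,0,-0.015]]'| grep -E 'eef|cont'; python3 -m jog '[[-0.03,-0.02,0,-0.008],[-0.05,-0.05,0,-0.015],[-0.05,-0.05,0,-0.015]]'| grep -E 'eef|cont'
```

```text
eef_pos: [0.4091, -0.1546, 0.0227]
contact_force: [-1.2, 5.8, 1.7]
eef_pos: [0.4089, -0.1552, 0.0227]
contact_force: [-0.9, 5.7, 1.3]
```

```bash
python3 -m jog '[[-0.03,-0.02,0,-0.008],[-0.05,-0.05,0,-0.015],[-0.05,-0.05,0,-0.015]]'| grep -E 'eef|cont'; python3 -m jog '[[-0.03,-0.02,0,-0.008],[-0.05,-0.05,0,-0.015],[-0.05,-0.05,0,-0.015]]'| grep -E 'eef|cont'
```

```text
eef_pos: [0.4087, -0.1557, 0.0227]
contact_force: [-0.9, 6.7, 3.8]
eef_pos: [0.4085, -0.1562, 0.0227]
contact_force: [-1.0, 7.5, 2.8]
```

```bash
python3 -m jog '[[-0.03,-0.02,0,-0.008],[-0.05,-0.05,0,-0.015],[-0.05,-0.05,0,-0.015]]'| grep -E 'eef|cont'
python3 - <<'E'
from plan import *
np.set_printoptions(precision=3,suppress=True)
print([rel(t,.003,corner=(-.011,-.0435))[0] for t in(.0,-.05)])
W=cloud(cam('side'));d=W[...,:2]-H;gxx=d@gx;gyy=d@gy;px=bot.read_camera('side')['pixels']
m=(W[...,2]>.05)&(W[...,2]<.07)&(gxx<.014)&(gxx>-.1)&(gyy<-.015)&(gyy>-.1)&(px.min(-1)>100);u=np.c_[-gyy[m],-gxx[m]]; k=np.polyfit(u[:,0],u[:,1],1); print(m.sum(),'th',np.arctan(k[0]),k[1])
E
```

```text
eef_pos: [0.4087, -0.1579, 0.0227]
contact_force: [-0.5, 4.1, -0.1]
[array([0.157, 0.157, 0.045]), array([-0.006, -0.015, -0.005])]
31 th 0.10237133671311975 -0.003285163092470047
```

The force peaked at 7.5 N and then fell, so the flat end is crossing. Continue in finer steps.

```bash
python3 -m jog '[[-0.02,-0.02,0,-0.005],[-0.04,-0.03,0,-0.01],[-0.04,-0.03,0,-0.01]]'| grep -E 'eef|cont'; python3 -m jog '[[-0.02,-0.02,0,-0.005],[-0.04,-0.03,0,-0.01],[-0.04,-0.03,0,-0.01]]'| grep -E 'eef|cont'
```

```text
eef_pos: [0.4093, -0.1593, 0.023]
contact_force: [0.3, 0.0, -0.2]
eef_pos: [0.409, -0.1591, 0.0229]
contact_force: [0.2, -0.7, 0.4]
```

```bash
python3 -m jog '[[-0.02,-0.02,0,-0.005],[-0.04,-0.03,0,-0.01],[-0.04,-0.03,0,-0.01]]'| grep -E 'eef|cont'
```

```text
eef_pos: [0.4088, -0.1592, 0.0228]
contact_force: [-0.2, 1.0, 1.2]
```

```bash
python3 -m jog '[[-0.02,-0.02,0,-0.005],[-0.04,-0.03,0,-0.01],[-0.04,-0.03,0,-0.01]]'| grep -E 'eef|cont'
```

```text
eef_pos: [0.4085, -0.1593, 0.0227]
contact_force: [-0.6, 4.4, 2.7]
```

```bash
python3 -m jog '[[-0.02,-0.02,0,-0.005],[-0.04,-0.03,0,-0.01],[-0.04,-0.03,0,-0.01]]'| grep -E 'eef|cont'
```

```text
eef_pos: [0.4083, -0.1595, 0.0227]
contact_force: [-1.6, 5.3, 4.1]
```

```bash
python3 -m jog '[[-0.01,-0.01,0,-0.003],[-0.02,-0.02,0,-0.005],[-0.02,-0.02,0,-0.005]]'| grep -E 'eef|cont'
```

```text
eef_pos: [0.4082, -0.1595, 0.0227]
contact_force: [-1.5, 6.0, 4.6]
```

```bash
python3 -m jog '[[-0.01,-0.01,0,-0.003],[-0.03,-0.02,0,-0.006],[-0.03,-0.02,0,-0.006]]'| grep -E 'eef|cont'
```

```text
eef_pos: [0.4081, -0.1595, 0.0227]
contact_force: [-2.4, 8.0, 4.9]
```

```bash
python3 -m jog '[[-0.01,-0.01,0,-0.003],[-0.03,-0.02,0,-0.006],[-0.03,-0.02,0,-0.006]]'| grep -E 'eef|cont|rot'
python3 - <<'E'
from plan import *
c=cam('side');cv2.imwrite('pics/s9.png',cv2.resize(c['pixels'][160:220,300:380,::-1],(800,600),interpolation=cv2.INTER_CUBIC))
E
```

```text
eef_pos: [0.4079, -0.1596, 0.0226]
tool_rot: [-0.002, 0.411, 0.912, 0.001]
contact_force: [-2.7, 9.4, 5.6]
```

View pics/s9.png

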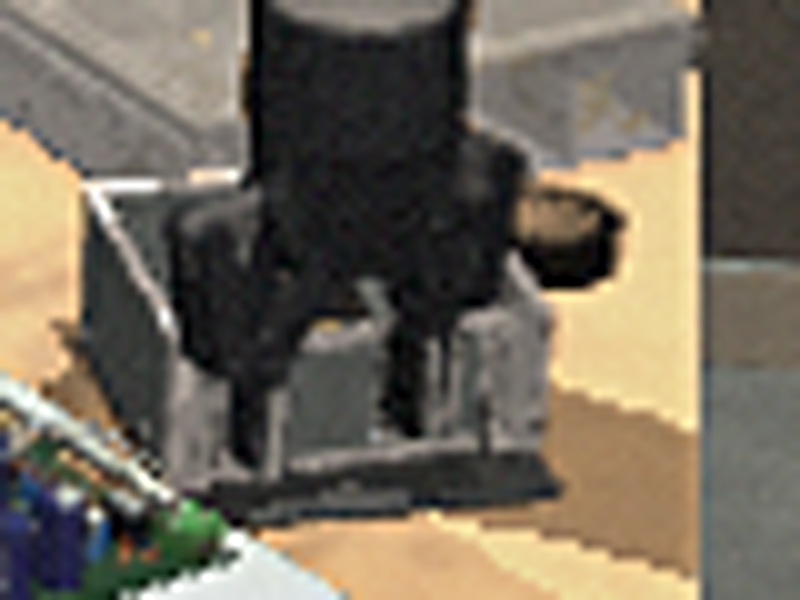

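Finger A is on the plate's near part at crop (405,400), and the gate is nearly flush with the strike post at (515,390). The force fell to 0 and then rose to 10 N on the buffer, as expected after the snap. Back off gently, lift away, and measure the gate over time.

```bash
python3 -m jog '[[0.1,0.05,0,0.01],[0.2,0.1,0,0.02],[0.4,0.1,0,0.04],[0.7,0.1,0,0.06],[1.1,0.1,0,0.06],[1.6,0.1,0,0.06],[2,0.1,0,0.06],[2,0.1,-1.5,0.06],[2,0.1,-4,0.06],[2,0.1,-7,0.06],[2,0.1,-10,0.06],[2,0.1,-13,0.06],[2,0.1,-15,0.06],[2,0.1,-15,0.06]]'; python3 -m jog '[[2,2,-1,0],[5,4,-2,0],[7.5,6.5,-3,0],[10,9,-4,0],[12.5,11.5,-4,0],[15,14,-4,0],[17,16,-4,0],[18,17,-4,0],[18,17,-4,0],[18,17,-4,0]]'
python3 - <<'E'
from plan import *
ims=[]
for n in('side','top'):
    c=cam(n);W=cloud(c);d=W[...,:2]-H;gxx=d@gx;gyy=d@gy
    m=(W[...,2]>.05)&(W[...,2]<.07)&(gxx<.012)&(gxx>-.1)&(gyy<-.015)&(gyy>-.098)&(c['pixels'].min(-1)>80);u=np.c_[-gyy[m],-gxx[m]]; k=np.polyfit(u[:,0],u[:,1],1); print(n,m.sum(),'th',np.arctan(k[0]),k[1])
    r=(160,220,300,380) if n=='side' else (218,278,308,388)
    ims.append(cv2.resize(c['pixels'][r[0]:r[1],r[2]:r[3],::-1],(400,300),interpolation=cv2.INTER_CUBIC))
cv2.imwrite('pics/f10.png',np.hstack(ims))
E
```

```text
t: 20.78
eef_pos: [0.3988, -0.1461, 0.1764]
tool_rot: [0.003, 0.439, 0.899, 0.001]
contact_force: [0.6, -0.3, -1.1]
gripper_width: 0.674
grasp_force: 0.0
t: 21.62
eef_pos: [0.4193, 0.101, 0.212]
tool_rot: [-0.0, 0.438, 0.899, -0.001]
contact_force: [0.0, -0.6, -0.0]
gripper_width: 0.673
grasp_force: 0.0
side 83 th -0.0684123091968218 0.002065741159203918
top 79 th -0.08357223456854197 0.0008536094715149428
```

View pics/f10.png

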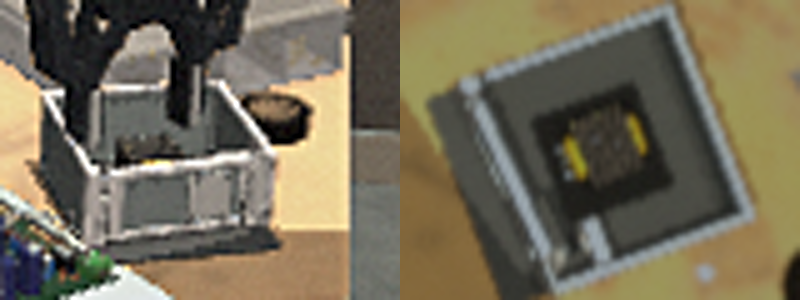

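The picture shows the gate closed flush against the strike (side crop (250,190), top crop (550,275)). It stayed at θ≈-0.075, exactly 0.17 past first contact, with the arm away. The transformer stands centred on the pad at top crop (605,145). Hand in.

```bash
python3 -c "
from station import bot
print(bot.hand_in())"
```

```text
the job is handed in; nothing more can be done
None
```

I handed the job in at about 22 s. The transformer stands upright on the pad, and the gate is pressed shut (under about 12 N) and stayed shut once the arm moved away; I judged it latched from the force drop, the buffer rise and its resting angle, without pulling on it.

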